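# Sort the bolts through the length gauge and start the shaker

### The job

Sort the three loose bolts by length into the trays on the shaker: those short enough to pass lengthwise through the gauge slot go down through it into the covered tray, and the one too long for the slot goes into the open tray, lying down inside it. When all three are in, press the shaker's start button fully down and let it come back up. Leave everything else on the bench where it is.

Things in the scene. Friction and masses are not known exactly. Their poses are not given: they have to be found in the camera images.
- short_a_mid (a point): centre (half-way along and up) of a short bolt: steel hex bolt with a nut run on to its other end, 66 mm long overall along its x, lying level on the flats of head and nut (22 mm across flats, 25.4 across corners), so this point is 11 mm above its support; head (-x end) 9 mm thick, nut (+x end) 11 mm plus 2 mm of thread; bare round shank between, 14 mm in diameter; about 0.13 kg
- short_b_mid (a point): centre (half-way along and up) of the other short bolt, likewise: steel hex bolt with a nut run on to its other end, 66 mm long overall along its x, lying level on the flats of head and nut (22 mm across flats, 25.4 across corners), so this point is 11 mm above its support; head (-x end) 9 mm thick, nut (+x end) 11 mm plus 2 mm of thread; bare round shank between, 14 mm in diameter; about 0.13 kg
- long_c_mid (a point): centre (half-way along and up) of the long bolt: steel hex bolt with a nut run on to its other end, 90 mm long overall along its x, lying level on the flats of head and nut (22 mm across flats, 25.4 across corners), so this point is 11 mm above its support; head (-x end) 9 mm thick, nut (+x end) 11 mm plus 2 mm of thread; bare round shank between, 14 mm in diameter; about 0.16 kg
- short_a: body of the first short bolt; origin on its underside, below its centre
- short_b: body of the second short bolt, likewise
- long_c: body of the long bolt, likewise
- shaker: grey vibrating parts shaker, fixed, 190 (its x) by 340 (its y) mm, 45 mm tall; origin at the centre of its underside, z up. The two trays, clipped on its top, can stand either way round; the start button is near its +y end
- gauge_tray: covered tray with a slotted steel cover (the length gauge), fixed on the shaker; outside 130 (its x) by 100 (its y) mm, 65 mm tall, aluminium sides and clear ends; walls, floor and cover 4 mm thick, so 57 mm of height inside; origin at the centre of its underside, 45 mm above the bench
- gauge_slot (a point): centre of the gauge slot, at the cover's top face, 110 mm above the bench. The slot is a rectangular opening 78 mm long along the tray's x and 34 mm wide along its y, through the 4 mm cover; a short bolt held level and lengthwise drops through it, the long one cannot lie in it
- open_tray: open-topped aluminium tray, fixed on the shaker, outside 130 (its x) by 100 (its y) mm, 65 mm tall, walls 4 mm; raised inner floor 30 mm above its underside, so 35 mm deep; inside 122 by 92 mm; origin at the centre of its underside, 45 mm above the bench
- open_floor (a point): centre of the open tray's inner floor, 75 mm above the bench; axes as the tray's
- start (a joint): travel of the start button: 0 up, 0.008 m fully down; springs back when let go; 5 N holds it fully down
- start_top (a point): centre of the top of the start button: a steel round push button 32 mm in diameter, facing up, in a black housing on the shaker; it is pressed straight down
- spare_nut: spare steel hex nut lying flat, 30 mm across, 14 mm tall; bystander
- spray_can: upright spray can, 60 mm across, 158 mm tall; bystander
- paint_tin: upright tin, 96 mm across, 100 mm tall; bystander
- wrench: open-ended spanner lying flat; bystander
- hammer: hammer lying flat; bystander
- screwdriver: screwdriver lying flat; bystander
- jar: upright jar, 70 mm across, 90 mm tall; bystander
Things that resemble listed ones, but are neither listed nor needed, are in the scene too. What is shaped like the long_c but green or red is not meant. What is shaped like the short_a but brown or turquoise is not meant.

How it is judged:
On the way, in this order (a step that is already met when the one before it is completed fails the run):
1. both short bolts have gone through the gauge slot into the covered tray and the long bolt is in the open tray (x of short_a_mid in the frame of gauge_tray between -0.062 and 0.062 m and y of short_a_mid in the frame of gauge_tray between -0.047 and 0.047 m and z of short_a_mid in the frame of gauge_tray between 0 and 0.048 m and x of short_b_mid in the frame of gauge_tray between -0.062 and 0.062 m and y of short_b_mid in the frame of gauge_tray between -0.047 and 0.047 m and z of short_b_mid in the frame of gauge_tray between 0 and 0.048 m and x of long_c_mid in the frame of open_tray between -0.062 and 0.062 m and y of long_c_mid in the frame of open_tray between -0.047 and 0.047 m and z of long_c_mid in the frame of open_tray between 0.03 and 0.054 m), for 0.2 s.
2. with the bolts sorted, the start button is pressed down at least 6.5 of its 8 mm (all of step 1 and value of joint start above 0.0065 m), for 0.04 s.
At the end, for the whole second after the job is handed in: Both short bolts lie in the covered tray (centres under 48 mm above its underside), the long bolt lies inside the open tray (centre under 54 mm above its underside; 41 when flat), all at rest (under 0.03 m/s), and the start button is back up (within 2 mm) (all of step 1 and linear speed of each of short_a, short_b, long_c below 0.03 m/s and value of joint start below 0.002 m); the robot touches nothing.
It fails at once if a bystander (nut, can, tin, spanner, hammer, screwdriver or jar) is shifted by more than 40 mm (distance of any of spare_nut, spray_can, paint_tin, wrench, hammer, screwdriver, jar from where it was at the start of the episode above 0.04 m).
It also fails if it takes over 72 s, if anything falls off the work surface, if the arm or the gripper's body presses on something with over 40 N, if the wrist force passes 120 N, or if a joint passes its speed limit or range.

### The arm

A 7-joint arm with a two-finger parallel gripper is mounted at the origin on the work surface. World frame = base frame: x ahead of the robot, y to its left, z up, the work surface at z = 0. Lengths are in m, angles in rad, forces in N, time in s.
With the tool pointing down it reaches from about 0.35 to 0.9 m from the base axis. Payload 8.1 kg.
Tool frame: the origin (TCP) lies at the centre of the arm's flange, where the gripper is bolted on; the fingertips stand 178 mm ahead of it and the grasp point (between the pads) lies 159 mm ahead of it; z points along the fingers, y is the line along which they close (so a half turn about z gives the same grasp; the last joint's range is limited). The gripper opens to 92 mm and grips with 3 to 60 N. Pads are 19 mm wide; open, the fingers measure 130 mm over their backs; the gripper's body (75 mm by 190 mm) begins 47 mm behind the grasp point.
Start: joints at [-0.103, 0.434, 0.025, 1.573, -0.012, 1.134, -0.075], TCP at [0.625, -0, 0.405] pointing down, gripper open.
Joint ranges: [-2.62, 2.62], [-0.44, 2.09], [-1.27, 1.32], [0.08, 2.57], [-1.32, 4.46], [0.12, 2], [-2.74, 2.74]. Speed limits (rad/s): [2.22, 2.22, 3.01, 3.01, 3.14, 3.14, 3.14].

### API

Orientations are given as a rotation vector (axis times angle).
In Python, from cell import arm gives the robot as it stands. The module is installed in compiled form; this text tells all that it offers.
- The arm moves only by the shell command python3 -m inch 'ROWS' [FORCE]. ROWS is text: rows parted by semicolons, each of 5 numbers parted by spaces: the shift along the tool's x, y, z in m, then the turn about the tool's z in rad, then the finger opening in m, from 0 to 0.0918. In form: x y z roll fingers; .... A call has 1 to 5 rows; each row is the pose to reach, as a shift and turn from the pose commanded when the call began, along the tool's axes at that moment; what a row does not reach only later rows make up. A row lasts 1/10 s, in which the tool goes at most 50 mm and 8.59 degrees, less where a joint would pass 70% of its speed; a pose out of reach is approached as far as the arm can. A call with a gripper value outside its range is refused whole. The fingers move at their own pace and stop on an object; FORCE is the grip in N (left out, the last holds). Time passes only in rows, so rows that repeat a pose let the fingers close. It gives the time, the measured TCP pose, the force, the opening and the grip force at its end, in the units of the state.
- arm.observe(): the state, without advancing time (a new reading comes with each control period).
- arm.get_image(name): name is "scene" or "side" or "wrist"; returns the picture (420x560x3 uint8, red, green, blue); there is no depth.
- arm.get_calibration(name): a dict with "intrinsics" (3x3 intrinsics, pixels), "distortion" ([k1, k2, p1, p2, k3] as OpenCV has them; the pictures are not rectified), "pose" (4x4, takes a point from camera to world coordinates). Camera axes: x right, y up, looking along -z (the intrinsics and any distortion apply to the point x, -y, -z); pixel columns grow to the right and rows downward; lengths in m; the calibration is good to about 2 mm. A picture is of the moment at which its call begins: read the wrist's pose just before it. get_calibration takes no time and is no camera call; for the wrist camera it gives the pose at the moment of the call.
- arm.sign_off(): hands the job in; it is judged then, once.
Trained networks look in the newest picture that a camera, given by its name, has taken for a name from the list of things; names that differ only in an ending like _2 or _b are one class to them, and where a whole thing is asked for, a point or a joint stands for the part that bears it (a point fixed in the world has none). Each returns a list of dicts, best first, with "conf" (0 to 1); they miss things now and then, are a little off and sometimes report something else, mostly with a low value. They report only what shows in the picture. A call takes as long as a camera call. They do not tell look-alikes from the thing itself.
- arm.look_for(camera, query): "point" ([row, column] in pixels, amid what is visible of it).
- arm.silhouettes(camera, query): "region" (420x560 bool, what is visible of it) and "point" ([row, column] in pixels, amid what is visible of it).
- arm.place_of(camera, query): "point" ([row, column] in pixels: a listed point, or the origin of a listed thing).
The state is a dict: "clock": time; "joints": joint angles; "dq": joint speeds; "joint_efforts": joint torques, N m; "position": TCP position; "ee_rot": TCP orientation; "force": force on the tool from outside, world axes, zero at the start; "ft_torque": the same for the moment, N m; "width": opening from 0.0 (shut) to 1.0 (fully open); "gripper_force": force on a finger pad.
Only numpy, scipy, OpenCV 4.12 (cv2) and the standard library are available. Lean on these libraries where they do the work, as an engineer would, in place of code of your own. Each camera call takes 0.05 s, during which the arm holds its last target. There are 200 camera calls.

## Working session

There is one attempt and no reset: what is moved stays moved. The work goes in short steps, Python scripts to look and compute and a shell command to move; the robot and the scene stay as the last step left them, time stands still between calls to the robot, and variables do not carry over. Pictures are saved under pics/ and viewed, at most 10 in all, crops included, and the job is handed in when it is done.

```bash
mkdir -p pics; cat > h.py <<'E'
import numpy as np, cv2
from cell import arm
from scipy.spatial.transform import Rotation as R
def snap(c,n=None):
    im=arm.get_image(c)
    if n: cv2.imwrite(f'pics/{n}.png',im[:,:,::-1])
    return im
def ray(c,rc,cal=None):
    k=cal or arm.get_calibration(c)
    u=cv2.undistortPoints(np.array([[[rc[1],rc[0]]]],float),np.array(k['intrinsics']),np.array(k['distortion']))[0,0]
    P=np.array(k['pose']); return P[:3,3],P[:3,:3]@np.array([u[0],-u[1],-1])
def atz(c,rc,z,cal=None):
    o,d=ray(c,rc,cal); return o+d*(z-o[2])/d[2]
def proj(c,p,cal=None):
    k=cal or arm.get_calibration(c); P=np.array(k['pose'])
    q=(np.asarray(p)-P[:3,3])@P[:3,:3]; q=q*[1,-1,-1]
    r=cv2.projectPoints(q[None],np.zeros(3),np.zeros(3),np.array(k['intrinsics']),np.array(k['distortion']))[0][0,0]
    return r[::-1]
def totool(dw):
    s=arm.observe(); return R.from_rotvec(s['ee_rot']).inv().apply(dw)
E
python3 - <<'E'
from h import *
a=snap('scene');b=snap('side')
cv2.imwrite('pics/a.png',a[:,:,::-1]);cv2.imwrite('pics/b.png',b[:,:,::-1])
Z=dict(short_a_mid=.011,long_c_mid=.011,gauge_slot=.11,open_floor=.075,start_top=.07,shaker=0,gauge_tray=.045,open_tray=.045)
for c in('scene','side'):
  print(c,np.round(arm.get_calibration(c)['pose'],2)[:3,3])
  for q,z in Z.items():
    for r in arm.place_of(c,q)[:8]: print(c,q,round(r['conf'],2),np.round(r['point']),np.round(atz(c,r['point'],z),3)[:2])
s=arm.observe();print(s['clock'],s['position'],s['ee_rot'])
E
```

```text
scene [1.06 0.39 1.23]
scene short_a_mid 0.68 [160. 235.] [ 0.459 -0.364]
scene short_a_mid 0.51 [115. 200.] [ 0.406 -0.61 ]
scene short_a_mid 0.48 [197. 180.] [ 0.685 -0.384]
scene short_a_mid 0.45 [156. 298.] [ 0.296 -0.223]
scene long_c_mid 0.48 [221. 196.] [ 0.708 -0.277]
scene long_c_mid 0.44 [205. 237.] [ 0.58 -0.23]
scene gauge_slot 0.68 [246. 332.] [0.527 0.106]
scene open_floor 0.9 [233. 291.] [ 0.561 -0.015]
scene start_top 0.56 [272. 364.] [0.508 0.214]
scene shaker 0.93 [266. 326.] [0.537 0.108]
scene gauge_tray 0.6 [259. 329.] [0.534 0.111]
scene open_tray 0.86 [233. 293.] [ 0.544 -0.021]
side [ 0.03 -0.86  0.69]
side short_a_mid 0.89 [400. 361.] [ 0.394 -0.614]
side short_a_mid 0.51 [293. 208.] [ 0.288 -0.22 ]
side short_a_mid 0.49 [297. 304.] [ 0.466 -0.356]
side long_c_mid 0.7 [319. 243.] [ 0.315 -0.334]
side long_c_mid 0.63 [251. 307.] [ 0.576 -0.228]
side long_c_mid 0.57 [244. 354.] [ 0.703 -0.278]
side long_c_mid 0.34 [282. 345.] [ 0.581 -0.372]
side gauge_slot 0.7 [170. 230.] [0.547 0.127]
side gauge_slot 0.62 [320. 395.] [ 0.507 -0.572]
side gauge_slot 0.53 [338. 321.] [ 0.365 -0.526]
side gauge_slot 0.41 [299. 303.] [ 0.397 -0.434]
side open_floor 0.87 [201. 252.] [ 0.538 -0.016]
side shaker 0.74 [205. 235.] [0.539 0.094]
side gauge_tray 0.77 [189. 231.] [0.544 0.122]
side open_tray 0.96 [206. 253.] [ 0.548 -0.003]
0.9 [ 6.25013781e-01 -4.17578090e-05  4.04778362e-01] [2.22149610e+00 2.22126556e+00 7.80728355e-05]
```

View pictures.

View pics/a.png

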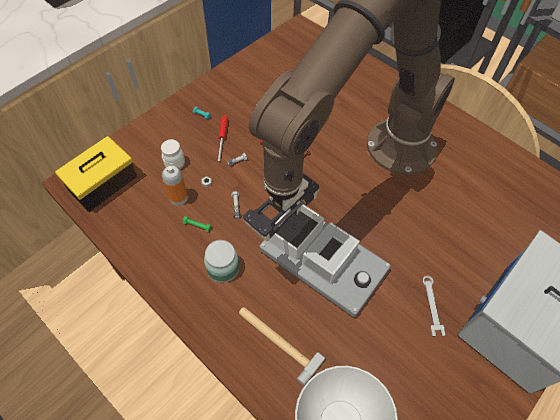

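View pics/b.png

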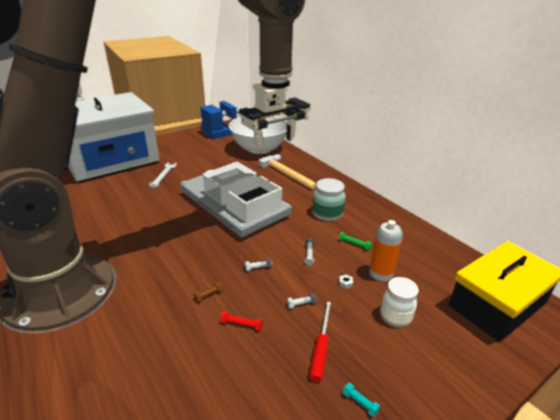

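```bash
python3 - <<'E'
from h import *
b=cv2.imread('pics/b.png');a=cv2.imread('pics/a.png')
f=lambda im,r,c,h,w,k:cv2.resize(im[r:r+h,c:c+w],None,fx=k,fy=k,interpolation=cv2.INTER_CUBIC)
top=np.hstack([f(a,185,240,75,100,4)[:, :400],f(b,155,180,75,100,4)])
bot=np.hstack([f(b,235,235,75,100,4),f(a,145,200,75,100,4)])
cv2.imwrite('pics/c.png',np.vstack([top,bot]))
for rc in([265,258],[251,310],[301,301]): print(atz('side',rc,.011))
print(arm.get_calibration('wrist')['pose'])
E
```

```text
[ 0.43794285 -0.20142232  0.011     ]
[ 0.58444713 -0.23187353  0.011     ]
[ 0.45266904 -0.36216834  0.011     ]
[[ 9.99999406e-01 -5.17506708e-04 -9.59563586e-04  6.24894320e-01]
 [ 7.62624213e-04  9.61023042e-01  2.76467232e-01  7.40609385e-02]
 [ 7.79089070e-04 -2.76467800e-01  9.61022866e-01  3.83574127e-01]
 [ 0.00000000e+00  0.00000000e+00  0.00000000e+00  1.00000000e+00]]
```

View pics/c.png

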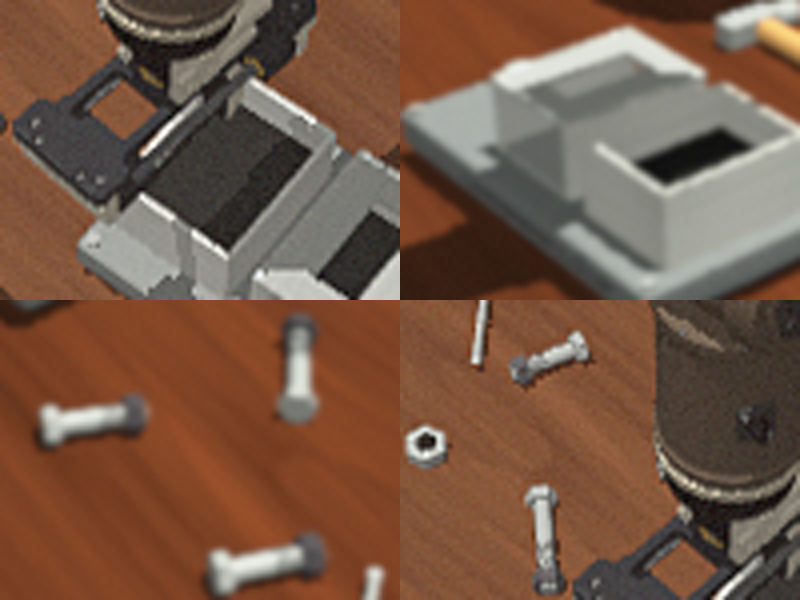

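The candidates are: steel bolts at side px (265,258), (301,301) [short] and (251,310) [long]. The look-alikes to avoid are green (241,354), red (321,242), brown (293,208) and turquoise (400,361). The crop confirms the three grey steel bolts. It also shows that the open tray is the -y one and the slotted gauge tray is the +y one, next to the button.

```bash
python3 -m inch '0.025 -0.048 0 0 0.09;0.05 -0.095 0 0 0.09;0.05 -0.095 0 0 0.09;0.05 -0.095 0 0 0.09' 40
python3 - <<'E'
from h import *
im=snap('wrist','w1'); c=arm.get_calibration('wrist')
for q,z in dict(gauge_slot=.11,open_floor=.075,start_top=.07,gauge_tray=.045,open_tray=.045).items():
  for r in arm.place_of('wrist',q)[:3]: print(q,round(r['conf'],2),np.round(r['point']),np.round(atz('wrist',r['point'],z,c),3)[:2])
# bolt masks in side
snap('side')
for q in('short_a','long_c'):
  for r in arm.silhouettes('side',q)[:6]:
    rr,cc=np.nonzero(r['region'])
    P=np.array([atz('side',x,.011)[:2] for x in zip(rr,cc)]); m=P.mean(0); w,v=np.linalg.eigh(np.cov((P-m).T)); t=(P-m)@v[:,1]
    print(q,round(r['conf'],2),np.round(r['point']),m.round(3),'mid',(m+v[:,1]*(t.max()+t.min())/2).round(3),'len',np.ptp(t).round(3),'yaw',np.degrees(np.arctan2(v[1,1],v[0,1])).round(1))
E
```

```text
clock: 1.3
position: [0.529, 0.051, 0.4053]
ee_rot: [2.219, 2.224, 0.001]
force: [-0.4, -0.3, -0.2]
width: 0.978
gripper_force: 0.0
gauge_slot 0.94 [150. 283.] [0.534 0.105]
open_floor 0.87 [254. 291.] [ 0.544 -0.013]
start_top 0.64 [ 23. 270.] [0.522 0.22 ]
gauge_tray 0.92 [146. 282.] [0.534 0.105]
open_tray 0.97 [245. 293.] [ 0.548 -0.014]
open_tray 0.24 [ 22. 271.] [0.522 0.228]
short_a 0.87 [402. 362.] [ 0.395 -0.614] mid [ 0.394 -0.612] len 0.071 yaw 101.0
short_a 0.79 [292. 209.] [ 0.288 -0.215] mid [ 0.289 -0.215] len 0.077 yaw -174.1
short_a 0.63 [298. 298.] [ 0.453 -0.361] mid [ 0.454 -0.361] len 0.07 yaw 164.0
short_a 0.5 [266. 261.] [ 0.441 -0.201] mid [ 0.44 -0.2 ] len 0.067 yaw 160.3
long_c 0.73 [321. 238.] [ 0.307 -0.334] mid [ 0.308 -0.334] len 0.092 yaw 131.2
long_c 0.72 [250. 311.] [ 0.583 -0.229] mid [ 0.584 -0.229] len 0.112 yaw 50.4
long_c 0.68 [240. 354.] [ 0.716 -0.27 ] mid [ 0.715 -0.267] len 0.096 yaw 110.3
```

View pics/w1.png

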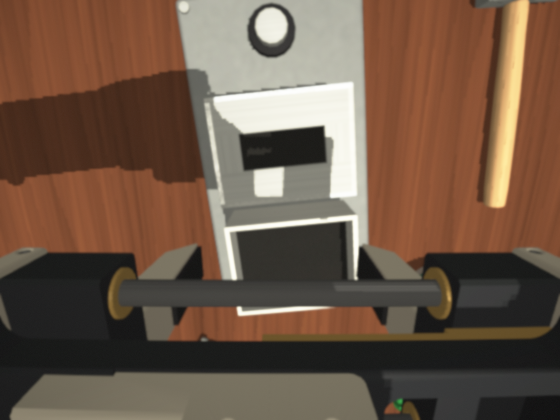

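The wrist view shows the gauge slot centred at (149,283), the open tray at (254,291) and the button at (25,271). Next I go to the first short bolt.

```bash
python3 -m inch '-0.05 -0.006 0.02 -0.15 0.09;-0.1 -0.012 0.04 -0.3 0.09;-0.15 -0.02 0.06 -0.45 0.09;-0.2 -0.026 0.08 -0.6 0.09;-0.25 -0.033 0.1 -0.74 0.09'
python3 -m inch '-0.01 -0.01 0 -0.15 0.09;-0.018 -0.012 0 -0.3 0.09;-0.018 -0.012 0 -0.48 0.09;-0.018 -0.012 0 -0.48 0.09'
cat >> h.py <<'E'
def bolts(q,z=.011,n=None):
    snap('wrist',n); c=arm.get_calibration('wrist')
    s=arm.observe(); p=np.array(s['position']); Rt=R.from_rotvec(s['ee_rot'])
    for r in arm.silhouettes('wrist',q)[:4]:
        cs=[x for x in cv2.findContours(r['region'].astype('uint8'),0,1)[0]]
        k=max(cs,key=cv2.contourArea); m=np.zeros(r['region'].shape,'uint8'); cv2.drawContours(m,[k],-1,1,-1)
        P=np.array([atz('wrist',x,z,c)[:2] for x in zip(*np.nonzero(m))]).astype(np.float32)
        (ctr,sz,ang)=cv2.minAreaRect((P*1000)); 
        if sz[1]>sz[0]: ang+=90
        mid=np.append(np.array(ctr)/1000,z)
        d=Rt.inv().apply(mid-p); ax=Rt.inv().apply([np.cos(np.radians(ang)),np.sin(np.radians(ang)),0])
        a=np.arctan2(ax[1],ax[0]); a=(a+np.pi/2)%np.pi-np.pi/2
        print(q,round(r['conf'],2),np.round(r['point']),'mid',mid.round(4),'size',np.round(sz,1),'yaw',round(ang%180,1),'| tool shift',d.round(4),'roll',round(a,3))
E
python3 - <<'E'
from h import *
bolts('short_a',n='w2'); 
for r in arm.place_of('wrist','short_a_mid')[:3]: print(r['conf'],r['point'],atz('wrist',r['point'],.011))
s=arm.observe();print(s['clock'],s['position'],s['joints'])
E
```

```text
clock: 2.25
position: [0.5013, -0.1698, 0.3169]
ee_rot: [1.302, 2.858, 0.0]
force: [1.0, 0.1, 0.2]
width: 0.982
gripper_force: 0.0
clock: 2.65
position: [0.5042, -0.1904, 0.3173]
ee_rot: [-0.591, -3.085, -0.0]
force: [-0.5, 0.0, -0.0]
width: 0.974
gripper_force: 0.0
short_a 0.76 [ 15. 166.] mid [ 0.3134 -0.216   0.011 ] size [26.8 22.8] yaw 67.4 | tool shift [ 0.1675 -0.095   0.3063] roll -1.557
short_a 0.75 [147. 239.] mid [ 0.4382 -0.2016  0.011 ] size [25.  66.5] yaw 158.1 | tool shift [ 0.0569 -0.0353  0.3063] roll 0.002
short_a 0.58 [218. 104.] mid [ 0.4529 -0.3629  0.011 ] size [28.  68.2] yaw 161.3 | tool shift [-0.0167 -0.1796  0.3063] roll -0.054
0.94 [223.9, 104.6] [ 0.45513716 -0.36275979  0.011     ]
0.18 [230.3, 11.3] [ 0.42402024 -0.45907175  0.011     ]
2.8 [ 0.50415866 -0.18955256  0.31742573] [ 0.38598223  0.39711603 -0.16587398  1.87997559  0.08326763  0.87121563
  1.365452  ]
```

View pics/w2.png

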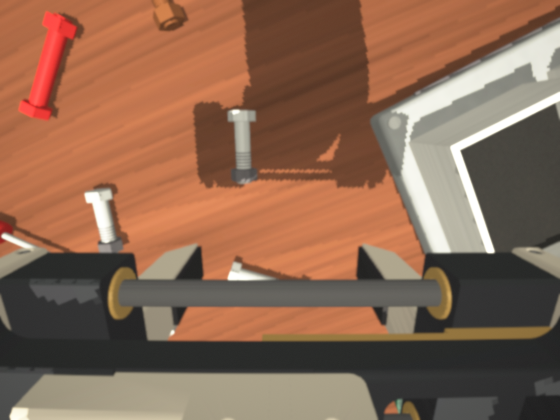

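The wrist view shows the first short bolt, steel, at (147,239), the other short at (218,104), and the red and brown decoys at top left.

```bash
python3 -m inch '0.03 -0.02 0.03 0 0.06;0.0565 -0.0355 0.07 0 0.06;0.0565 -0.0355 0.105 0 0.06;0.0565 -0.0355 0.133 0 0.06;0.0565 -0.0355 0.133 0 0.06'
python3 -m inch '0 0 0 0 0;0 0 0 0 0;0 0 0 0 0;0 0 0 0 0;0 0 0 0 0' 45; python3 -c "
from h import *
s=arm.observe();print(s['position'],s['width'])
c=None
im=arm.get_calibration('wrist')"
```

```text
clock: 3.3
position: [0.4372, -0.2009, 0.1819]
ee_rot: [-0.597, -3.079, -0.001]
force: [-0.1, -0.0, -0.1]
width: 0.658
gripper_force: 0.0
clock: 3.8
position: [0.4387, -0.2017, 0.1852]
ee_rot: [0.595, 3.083, -0.0]
force: [0.0, -0.3, -0.8]
width: 0.267
gripper_force: 0.0
[ 0.43871854 -0.20170542  0.18516026] 0.2670644041072233
```

```bash
python3 -m inch '0 0 0 0 0;0 0 0 0 0;0 0 0 0 0;0 0 0 0 0' ; python3 -m inch '0 0 -0.04 0 0;0 0 -0.08 0 0;0 0 -0.12 0 0;0 0 -0.15 0 0;0 0 -0.15 0 0'
```

```text
clock: 4.2
position: [0.4385, -0.2017, 0.1847]
ee_rot: [0.595, 3.084, -0.0]
force: [-1.0, 0.7, 5.4]
width: 0.139
gripper_force: 45.0
clock: 4.7
position: [0.4396, -0.2019, 0.3382]
ee_rot: [0.594, 3.078, -0.002]
force: [-0.4, 0.4, -2.6]
width: 0.137
gripper_force: 45.0
```

```bash
python3 -m inch '-0.004 0.045 0 -0.13 0;-0.008 0.09 0 -0.26 0;-0.013 0.135 0 -0.39 0;-0.017 0.18 0 -0.504 0;-0.021 0.22 0 -0.504 0'; python3 -c "
from h import *
print(totool(np.array([.603,.113,.338])-arm.observe()['position']))"
```

```text
clock: 5.2
position: [0.5401, -0.0031, 0.3332]
ee_rot: [0.2, -3.134, -0.001]
force: [0.0, -1.0, -1.2]
width: 0.138
gripper_force: 45.0
[-0.07721918  0.10716718 -0.00480206]
```

```bash
python3 -m inch '-0.026 0.036 0 0 0;-0.052 0.072 0 0 0;-0.077 0.107 0 0 0;-0.077 0.107 0 0 0;-0.077 0.107 0 0 0'
cat >> h.py <<'E'
def slot(n=None):
    im=snap('wrist',n); c=arm.get_calibration('wrist'); s=arm.observe(); p=np.array(s['position']); Rt=R.from_rotvec(s['ee_rot'])
    out=[]
    for q,z in (('gauge_slot',.11),('open_floor',.075)):
        for r in arm.place_of('wrist',q)[:2]:
            w=atz('wrist',r['point'],z,c); print(q,round(r['conf'],2),np.round(r['point']),w.round(4),'tool',Rt.inv().apply(w-p).round(4))
            if q=='gauge_slot': out.append(r['point'])
    g=cv2.cvtColor(im,cv2.COLOR_RGB2GRAY)
    m=(g<70).astype('uint8'); n_,lab,st,ce=cv2.connectedComponentsWithStats(m)
    rc=np.round(out[0]).astype(int); l=lab[rc[0],rc[1]]
    if l:
        P=np.array([atz('wrist',x,.11,c)[:2] for x in zip(*np.nonzero(lab==l))]).astype(np.float32)*1000
        ct,sz,a=cv2.minAreaRect(P); a+=90*(sz[1]>sz[0]); w=np.append(np.array(ct)/1000,.11)
        ax=Rt.inv().apply([np.cos(np.radians(a)),np.sin(np.radians(a)),0]); t=np.arctan2(ax[1],ax[0]); t=(t+np.pi/2)%np.pi-np.pi/2
        print('dark blob',w.round(4),np.round(sz,1),'yaw',round(a,1),'tool',Rt.inv().apply(w-p).round(4),'roll',round(t,3))
    print(s['clock'],p,np.round(s['joints'],2))
E
python3 -c "
from h import *
slot('w3')"
```

```text
clock: 5.7
position: [0.6027, 0.1115, 0.3327]
ee_rot: [0.197, -3.133, 0.0]
force: [-0.0, -1.4, -1.0]
width: 0.133
gripper_force: 45.0
gauge_slot 0.55 [137. 288.] [0.5332 0.1067 0.11  ] tool [0.0687 0.0054 0.2232]
open_floor 0.95 [134. 135.] [ 0.5458 -0.0111  0.075 ] tool [ 0.0706 -0.113   0.2583]
open_floor 0.69 [263. 279.] [0.6406 0.114  0.075 ] tool [-0.0388 -0.0005  0.2579]
dark blob [0.5315 0.1055 0.11  ] [75.5 32.6] yaw 5.8 tool [0.0705 0.0045 0.2232] roll 0.022
5.75 [0.60259596 0.11000037 0.33298569] [-0.03  0.51 -0.34  1.67  0.2   1.    1.25]
```

View pics/w3.png

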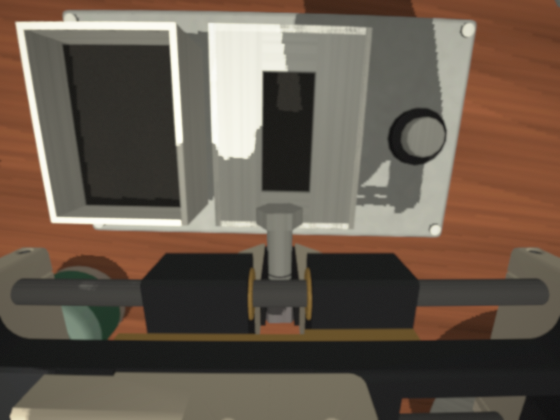

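The held bolt end is at (215,279), with the slot spanning rows 70–190 and columns 262–315 ahead of it. I insert it level.

```bash
python3 -m inch '0.04 0.003 0.01 0.022 0;0.0705 0.0045 0.02 0.022 0;0.0705 0.0045 0.02 0.022 0;0.0705 0.0045 0.034 0.022 0;0.0705 0.0045 0.042 0.022 0'; python3 -m inch '0 0 0 0 0;0 0 0 0 0.01;0 0 0 0 0.03;0 0 0 0 0.045;0 0 0 0 0.045'; python3 -m inch '0 0 0 0 0.045;0 0 -0.03 0 0.045;0 0 -0.06 0 0.05;-0.04 0 -0.06 0 0.05;-0.07 0 -0.06 0 0.05'; python3 -c "
from h import *
slot('w4')"
```

```text
clock: 6.35
position: [0.5325, 0.1049, 0.2922]
ee_rot: [-0.156, 3.138, -0.001]
force: [0.4, -0.2, -1.9]
width: 0.139
gripper_force: 45.0
clock: 6.85
position: [0.5328, 0.1064, 0.2929]
ee_rot: [-0.159, 3.137, 0.0]
force: [0.2, -0.1, 0.3]
width: 0.349
gripper_force: 0.0
clock: 7.35
position: [0.6036, 0.1134, 0.3544]
ee_rot: [-0.158, 3.134, 0.0]
force: [-0.4, 0.3, -0.1]
width: 0.545
gripper_force: 0.0
gauge_slot 0.77 [133. 283.] [0.5375 0.1084 0.11  ] tool [0.0712 0.002  0.243 ]
gauge_slot 0.54 [132. 278.] [0.5371 0.1045 0.11  ] tool [ 0.072  -0.0018  0.243 ]
open_floor 0.64 [132. 140.] [ 0.5495 -0.0108  0.075 ] tool [ 0.0713 -0.1178  0.278 ]
7.4 [0.60727951 0.11324513 0.35340508] [-0.04  0.49 -0.34  1.64  0.19  1.04  1.24]
```

View pics/w4.png

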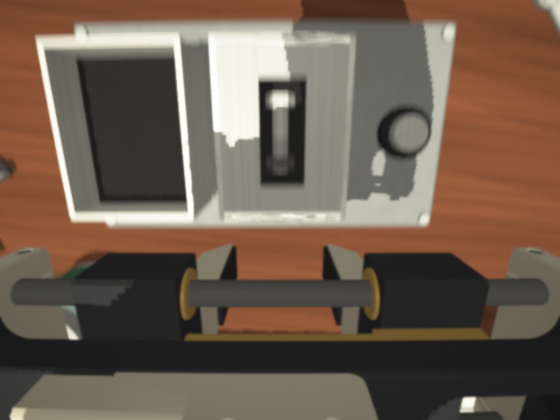

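Short bolt 1 lies level inside the gauge tray, seen through the slot at (130,281). On to short bolt 2.

```bash
python3 -m inch '0.015 -0.047 0 0.1 0.06;0.03 -0.094 0 0.2 0.06;0.045 -0.141 0 0.3 0.06;0.06 -0.188 0 0.41 0.06;0.075 -0.235 0 0.41 0.06'; python3 -c "
from h import *
print(totool(np.array([.507,-.380,.317])-arm.observe()['position']))"
```

```text
clock: 8.0
position: [0.5497, -0.1293, 0.3526]
ee_rot: [-0.488, -3.103, 0.0]
force: [1.1, -0.2, 0.1]
width: 0.651
gripper_force: 0.0
[-0.03643841 -0.25170372  0.03564237]
```

```bash
python3 -m inch '-0.007 -0.048 0.007 0 0.06;-0.014 -0.096 0.014 0 0.06;-0.021 -0.144 0.021 0 0.06;-0.028 -0.192 0.028 0 0.06;-0.034 -0.24 0.034 0 0.06'; python3 -m inch '-0.002 -0.012 0.002 0 0.06;-0.002 -0.012 0.002 0 0.06;-0.002 -0.012 0.002 0 0.06'; python3 -c "
from h import *
bolts('short_a',n='w5')"
```

```text
clock: 8.5
position: [0.5095, -0.3681, 0.3182]
ee_rot: [-0.482, -3.104, -0.001]
force: [1.3, -0.2, 1.3]
width: 0.652
gripper_force: 0.0
clock: 8.8
position: [0.5091, -0.3775, 0.3165]
ee_rot: [-0.482, -3.104, -0.002]
force: [0.3, 0.7, 0.5]
width: 0.653
gripper_force: 0.0
short_a 0.93 [160.  25.] mid [ 0.3946 -0.6082  0.011 ] size [25.3 71.2] yaw 102.0 | tool shift [ 0.0398 -0.2557  0.3053] roll 1.055
short_a 0.83 [147. 272.] mid [ 0.4544 -0.3625  0.011 ] size [25.1 66.4] yaw 162.0 | tool shift [ 0.0569 -0.0034  0.3057] roll 0.008
```

View pics/w5.png

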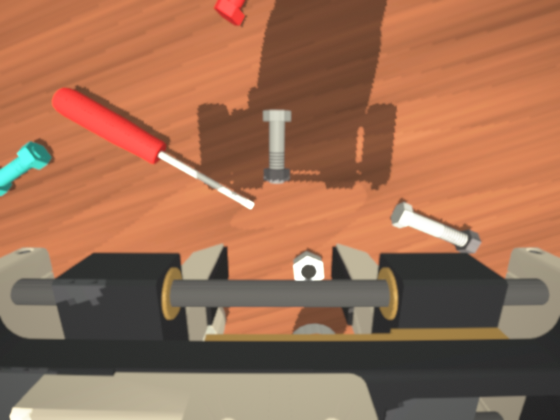

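Short bolt 2 is at (147,277), clear of the screwdriver tip (205,252) and the nut (268,308).

```bash
python3 -m inch '0.03 -0.0015 0.03 0.008 0.05;0.0568 -0.0032 0.07 0.008 0.05;0.0568 -0.0032 0.105 0.008 0.05;0.0568 -0.0032 0.132 0.008 0.05;0.0568 -0.0032 0.132 0.008 0.05'
python3 -m inch '0 0 0 0 0;0 0 0 0 0;0 0 0 0 0;0 0 0 0 0;0 0 0 0 0' 45;python3 -m inch '0 0 0 0 0;0 0 0 0 0;0 0 0 0 0'; python3 -m inch '0 0 -0.04 0 0;0 0 -0.08 0 0;0 0 -0.12 0 0;0 0 -0.15 0 0;0 0 -0.15 0 0';python3 -c "
from h import *
print(totool(np.array([.603,.113,.338])-arm.observe()['position']))"
```

```text
clock: 9.4
position: [0.4533, -0.3622, 0.1818]
ee_rot: [-0.491, -3.098, -0.005]
force: [-0.0, 0.4, 0.9]
width: 0.544
gripper_force: 0.0
clock: 9.9
position: [0.4541, -0.3649, 0.1852]
ee_rot: [0.496, 3.101, -0.001]
force: [-0.5, 1.6, -0.4]
width: 0.164
gripper_force: 0.6
clock: 10.2
position: [0.4541, -0.3649, 0.1851]
ee_rot: [0.496, 3.101, -0.0]
force: [-1.7, 0.5, 7.0]
width: 0.139
gripper_force: 45.0
clock: 10.7
position: [0.4548, -0.3656, 0.3389]
ee_rot: [0.495, 3.096, -0.005]
force: [0.6, 0.1, -1.9]
width: 0.137
gripper_force: 45.0
[ 8.53721375e-03  5.00903272e-01 -2.32436666e-04]
```

```bash
python3 -m inch '0.001 0.048 0 0 0;0.002 0.096 0 -0.1 0;0.003 0.144 0 -0.2 0;0.004 0.192 0 -0.3 0;0.005 0.24 0 -0.419 0'; python3 -c "
from h import *
print(totool(np.array([.603,.113,.338])-arm.observe()['position']))"
```

```text
clock: 11.2
position: [0.5237, -0.1334, 0.3336]
ee_rot: [0.166, -3.136, -0.0]
force: [1.7, -0.5, -2.0]
width: 0.138
gripper_force: 45.0
[-0.10492126  0.2366839  -0.00452381]
```

```bash
python3 -m inch '-0.02 0.045 0 0 0;-0.04 0.09 0 0 0;-0.06 0.135 0 0 0;-0.08 0.18 0 0 0;-0.1 0.225 0 0 0'; python3 -m inch '-0.003 0.005 0 0 0;-0.003 0.005 0 0 0;-0.003 0.005 0 0 0'; python3 -c "
from h import *
slot('w6')"
```

```text
clock: 11.7
position: [0.6005, 0.1005, 0.3333]
ee_rot: [0.16, -3.136, 0.001]
force: [1.6, -0.2, -1.6]
width: 0.136
gripper_force: 45.0
clock: 12.0
position: [0.6026, 0.1027, 0.3334]
ee_rot: [0.159, -3.136, 0.002]
force: [0.2, -0.2, -1.6]
width: 0.139
gripper_force: 45.0
gauge_slot 0.9 [140. 301.] [0.5342 0.1089 0.11  ] tool [0.0671 0.0139 0.2238]
open_floor 0.88 [135. 145.] [ 0.544  -0.0101  0.075 ] tool [ 0.0691 -0.1054  0.2589]
12.05 [0.6026612  0.10204907 0.33367318] [-0.02  0.51 -0.35  1.67  0.2   1.    1.24]
```

View pics/w6.png

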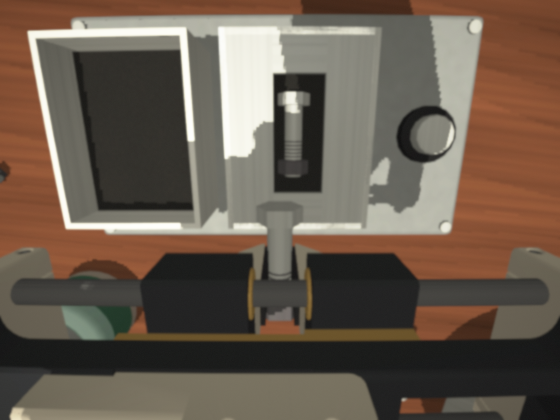

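Bolt 1 is visible through the slot (rows 73–192, columns 274–327). The held bolt 2 end is at (212,279), so the slot is about 11.5 mm across and 69 mm ahead.

```bash
python3 -m inch '0.04 0.007 0.01 0 0;0.069 0.0115 0.02 0 0;0.069 0.0115 0.02 0 0;0.069 0.0115 0.034 0 0;0.069 0.0115 0.042 0 0'; python3 -m inch '0 0 0 0 0;0 0 0 0 0.01;0 0 0 0 0.03;0 0 0 0 0.045;0 0 0 0 0.045'; python3 -m inch '0 0 0 0 0.045;0 0 -0.03 0 0.045;0 0 -0.06 0 0.05;-0.04 0 -0.06 0 0.05;-0.07 0 -0.06 0 0.05'; python3 -c "
from h import *
slot('w7')"
```

```text
clock: 12.65
position: [0.5333, 0.1073, 0.2922]
ee_rot: [-0.158, 3.137, -0.001]
force: [0.1, 0.2, -2.7]
width: 0.139
gripper_force: 45.0
clock: 13.15
position: [0.5334, 0.1086, 0.2929]
ee_rot: [-0.16, 3.137, 0.0]
force: [-0.4, -1.2, 0.8]
width: 0.35
gripper_force: 0.0
clock: 13.65
position: [0.6042, 0.1157, 0.3544]
ee_rot: [-0.16, 3.134, 0.0]
force: [1.2, 0.1, -0.6]
width: 0.545
gripper_force: 0.0
gauge_slot 0.83 [132. 279.] [0.538 0.108 0.11 ] tool [ 0.0715 -0.0005  0.243 ]
open_floor 0.71 [128. 411.] [0.5235 0.2178 0.075 ] tool [0.0751 0.1101 0.278 ]
open_floor 0.65 [129. 138.] [ 0.548  -0.0101  0.075 ] tool [ 0.0736 -0.119   0.278 ]
13.7 [0.60785576 0.11551956 0.35340043] [-0.03  0.5  -0.35  1.63  0.19  1.04  1.23]
```

View pics/w7.png

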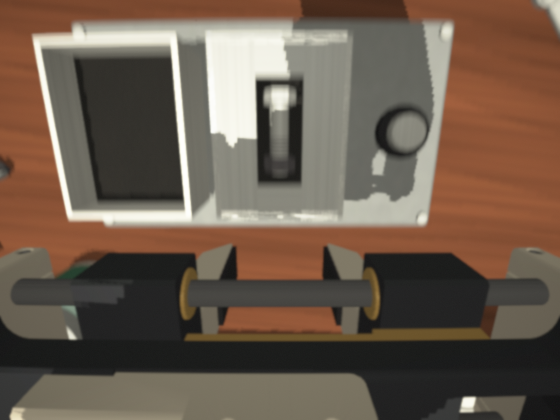

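Bolt 2 has gone through. It shows level below the slot at (132,279), with the fingers empty. Now the long bolt.

```bash
python3 -m inch '0.003 -0.047 0 -0.13 0.06;0.006 -0.094 0 -0.27 0.06;0.009 -0.141 0 -0.41 0.06;0.012 -0.188 0 -0.54 0.06;0.015 -0.235 0 -0.68 0.06';  python3 -c "
from h import *
print(totool(np.array([.619,-.184,.317])-arm.observe()['position']))
snap('scene');
for q,z in (('paint_tin',0),('spray_can',0),('jar',0)):
  for r in arm.place_of('scene',q)[:2]: print(q,r['conf'],r['point'],atz('scene',r['point'],z).round(3))"
```

```text
clock: 14.3
position: [0.6107, -0.1211, 0.3526]
ee_rot: [1.206, -2.9, -0.0]
force: [0.5, 0.6, 0.0]
width: 0.651
gripper_force: 0.0
[ 0.03878328 -0.05025985  0.03559674]
paint_tin 0.57 [268.1, 226.2] [ 0.749 -0.098  0.   ]
spray_can 0.67 [195.5, 180.0] [ 0.679 -0.395  0.   ]
spray_can 0.63 [254.9, 333.6] [0.494 0.101 0.   ]
jar 0.82 [159.8, 177.2] [ 0.591 -0.516  0.   ]
```

```bash
python3 -m inch '0.02 -0.025 0.018 -0.12 0.06;0.036 -0.047 0.034 -0.12 0.06;0.036 -0.047 0.034 -0.12 0.06;0.036 -0.047 0.034 -0.12 0.06'; python3 -c "
from h import *
bolts('long_c',n='w8');print(arm.observe()['joints'])"
```

```text
clock: 14.9
position: [0.6191, -0.1768, 0.3181]
ee_rot: [1.369, -2.827, -0.002]
force: [0.5, 0.8, -0.1]
width: 0.656
gripper_force: 0.0
long_c 0.98 [131. 274.] mid [ 0.5813 -0.2319  0.011 ] size [91.9 25.2] yaw 50.8 | tool shift [ 0.0679 -0.0049  0.3077] roll 0.017
long_c 0.63 [189. 144.] mid [ 0.7152 -0.2692  0.011 ] size [24.3 93.6] yaw 113.1 | tool shift [ 0.0144 -0.1332  0.3076] roll -1.07
[ 0.50920719  0.59272345 -0.48592875  1.59191316  0.30728966  1.03320684
  2.41067318]
```

View pics/w8.png

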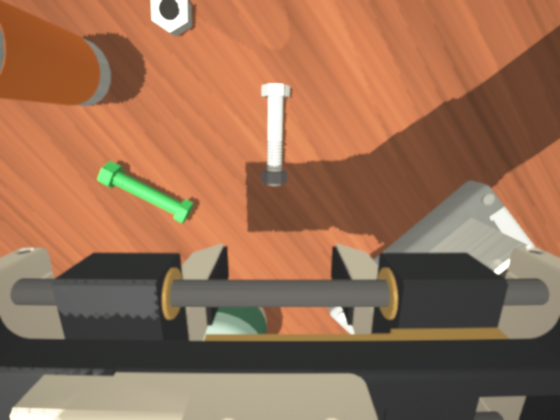

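The long steel bolt is at (131,274). The green look-alike at (189,144) is ignored.

```bash
python3 -m inch '0.03 -0.002 0.03 0.017 0.05;0.0675 -0.005 0.07 0.017 0.05;0.0675 -0.005 0.105 0.017 0.05;0.0675 -0.005 0.1335 0.017 0.05;0.0675 -0.005 0.1335 0.017 0.05'
python3 -m inch '0 0 0 0 0;0 0 0 0 0;0 0 0 0 0;0 0 0 0 0;0 0 0 0 0' 45;python3 -m inch '0 0 0 0 0;0 0 0 0 0;0 0 0 0 0'; python3 -m inch '0 0 -0.04 0 0;0 0 -0.08 0 0;0 0 -0.12 0 0;0 0 -0.15 0 0;0 0 -0.15 0 0';python3 -c "
from h import *
print(totool(np.array([.546,-.012,.338])-arm.observe()['position']))"
```

```text
clock: 15.5
position: [0.5801, -0.2326, 0.1821]
ee_rot: [1.346, -2.835, -0.007]
force: [-0.4, 0.2, -0.2]
width: 0.549
gripper_force: 0.0
clock: 16.0
position: [0.5816, -0.2344, 0.1858]
ee_rot: [-1.345, 2.838, -0.001]
force: [-0.5, 1.9, 0.7]
width: 0.156
gripper_force: 0.6
clock: 16.3
position: [0.5816, -0.2343, 0.1857]
ee_rot: [-1.345, 2.839, -0.001]
force: [-0.9, 1.5, 5.9]
width: 0.135
gripper_force: 45.0
clock: 16.8
position: [0.5827, -0.2345, 0.3397]
ee_rot: [-1.343, 2.834, -0.008]
force: [1.5, -0.1, -1.7]
width: 0.14
gripper_force: 45.0
[-0.1489316   0.16938362  0.00092605]
```

```bash
python3 -m inch '-0.03 0.034 0 0.14 0;-0.06 0.068 0 0.28 0;-0.09 0.102 0 0.42 0;-0.12 0.136 0 0.56 0;-0.149 0.169 0 0.7 0'; python3 -m inch '0 0 0 0.08 0;0 0 0 0.08 0;0 0 0 0.08 0';python3 -c "
from h import *
print(totool(np.array([.546,-.012,.264])-arm.observe()['position']))"
```

```text
clock: 17.3
position: [0.544, -0.0105, 0.334]
ee_rot: [0.281, -3.128, -0.0]
force: [0.3, 1.1, -1.2]
width: 0.144
gripper_force: 45.0
clock: 17.6
position: [0.5449, -0.0131, 0.3343]
ee_rot: [0.167, -3.136, 0.001]
force: [0.3, -0.8, -1.6]
width: 0.136
gripper_force: 45.0
[-0.00132892  0.00100911  0.07026255]
```

```bash
python3 -m inch '0 0 0.03 0 0;0 0 0.055 0 0;0 0 0.07 0 0;0 0 0.07 0 0;0 0 0.07 0 0.015'; python3 -m inch '0 0 0 0 0.03;0 0 0 0 0.035;0 0 0 0 0.035;0 0 -0.02 0 0.035;0 0 -0.05 0 0.035'; python3 -m inch '0 0 -0.04 0 0.02;-0.04 0.04 -0.04 0 0.01;-0.07 0.06 -0.04 0 0;-0.07 0.06 -0.04 0 0'; python3 -c "
from h import *
slot('w9')
c=arm.get_calibration('wrist')
for z in(.065,.07):
  for r in arm.place_of('wrist','start_top')[:2]: print(r['conf'],r['point'],atz('wrist',r['point'],z,c))
for r in arm.place_of('wrist','long_c_mid')[:2]: print(r['conf'],r['point'],atz('wrist',r['point'],.086,c))
"
```

```text
clock: 18.1
position: [0.5452, -0.0133, 0.265]
ee_rot: [0.164, -3.137, 0.0]
force: [0.6, 0.3, 0.6]
width: 0.157
gripper_force: 0.0
clock: 18.6
position: [0.5444, -0.0122, 0.3146]
ee_rot: [0.165, -3.134, -0.0]
force: [1.5, -0.2, 0.6]
width: 0.383
gripper_force: 0.0
clock: 19.0
position: [0.6108, 0.0599, 0.356]
ee_rot: [-0.173, 3.133, 0.006]
force: [-0.3, 0.6, -0.0]
width: 0.082
gripper_force: 0.0
gauge_slot 0.64 [130. 356.] [0.5311 0.1054 0.11  ] tool [0.0729 0.0557 0.2453]
open_floor 0.81 [128. 203.] [ 0.5423 -0.0147  0.075 ] tool [ 0.0749 -0.065   0.2801]
19.05 [0.60935665 0.05756561 0.35532504] [ 0.07  0.49 -0.37  1.64  0.19  1.04  1.33]
0.61 [128.2, 471.3] [0.51527342 0.21445781 0.065     ]
0.61 [128.2, 471.3] [0.51562062 0.21133324 0.07      ]
0.56 [130.5, 194.4] [ 0.54296799 -0.02195411  0.086     ]
```

View pics/w9.png

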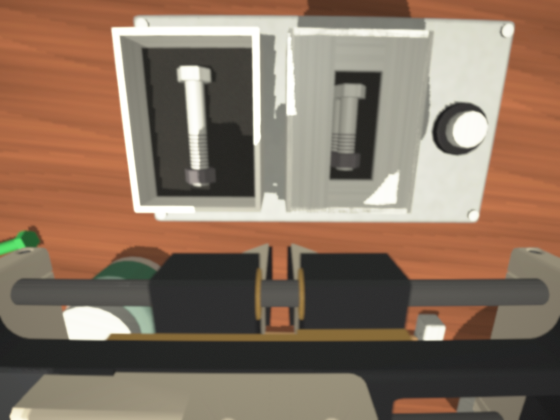

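The long bolt lies flat in the open tray (128,197), a short bolt is visible in the slot (128,346) and the button is at (128,467). I have now viewed 12 pictures, two over the limit of 10, so I will use numbers only from here. I triangulate the button next.

```bash
cat >> h.py <<'E'
def brays():
    snap('wrist'); c=arm.get_calibration('wrist'); r=arm.place_of('wrist','start_top')
    if not r: return None
    print('btn',round(r[0]['conf'],2),np.round(r[0]['point'])); return ray('wrist',r[0]['point'],c)
E
python3 -c "
from h import *
o,d=brays(); np.save('r1',[o,d])"
python3 -m inch '0.003 0.045 0 0 0;0.005 0.09 0 0 0;0.0075 0.13 0 0 0;0.0075 0.163 0 0 0;0.0075 0.163 0 0 0'; python3 -m inch '0 0 0 0 0;0 0 0 0 0'; python3 -c "
from h import *
o,d=brays(); o1,d1=np.load('r1.npy')
snap('scene'); rs=arm.place_of('scene','start_top'); L=[(o,d),(o1,d1)]
if rs: print(rs[0]); L.append(ray('scene',rs[0]['point']))
A=0;b=0
for p,v in L:
  v=v/np.linalg.norm(v); M=np.eye(3)-np.outer(v,v); A=A+M;b=b+M@p
w=np.linalg.solve(A,b); print('button',w)
for p,v in L: v=v/np.linalg.norm(v); print(np.linalg.norm((np.eye(3)-np.outer(v,v))@(w-p)))
print('tool',totool(w-arm.observe()['position']), arm.observe()['position'])"
```

```text
btn 0.83 [131. 480.]
clock: 19.9
position: [0.5818, 0.2218, 0.3554]
ee_rot: [0.176, -3.137, -0.006]
force: [-0.9, -0.1, 0.0]
width: 0.006
gripper_force: 0.0
clock: 20.1
position: [0.5841, 0.2145, 0.3549]
ee_rot: [-0.162, 3.137, -0.002]
force: [-0.4, -0.6, -0.2]
width: 0.007
gripper_force: 0.0
btn 0.74 [140. 294.]
{'point': [275.9, 360.6], 'conf': 0.52}
button [0.51980629 0.21699079 0.06983257]
0.002552801733835546
0.0026904078759224397
0.004972319372421433
tool [0.06380496 0.00884752 0.28515622] [0.58413494 0.21489309 0.35500068]
```

```bash
python3 -m inch '0.035 0.005 0.04 0 0;0.063 0.0085 0.075 0 0;0.063 0.0085 0.092 0 0;0.063 0.0085 0.092 0 0'; python3 -m inch '0 0 0.006 0 0;0 0 0.012 0 0;0 0 0.014 0 0;0 0 0.014 0 0;0 0 0.014 0 0'; python3 -m inch '0 0 0.002 0 0;0 0 0.004 0 0;0 0 0.004 0 0'
```

```text
clock: 20.7
position: [0.519, 0.217, 0.2608]
ee_rot: [0.165, -3.133, 0.003]
force: [0.0, -0.5, -0.1]
width: 0.002
gripper_force: 0.0
clock: 21.2
position: [0.5205, 0.2181, 0.2493]
ee_rot: [-0.165, 3.137, 0.0]
force: [0.0, -0.0, -0.2]
width: 0.007
gripper_force: 0.0
clock: 21.5
position: [0.5205, 0.2182, 0.2451]
ee_rot: [-0.165, 3.137, 0.0]
force: [0.5, 0.8, 2.6]
width: 0.0
gripper_force: 1.2
```

Contact, 2.6 N. I continue in small steps to the stop.

```bash
python3 -m inch '0 0 0.002 0 0;0 0 0.003 0 0;0 0 0.003 0 0'; python3 -m inch '0 0 0.001 0 0;0 0 0.002 0 0;0 0 0.002 0 0'
```

```text
clock: 21.8
position: [0.5205, 0.2182, 0.2421]
ee_rot: [-0.165, 3.137, 0.0]
force: [0.7, 0.9, 3.6]
width: 0.002
gripper_force: 1.8
clock: 22.1
position: [0.5204, 0.2182, 0.2401]
ee_rot: [-0.165, 3.137, 0.001]
force: [1.9, 0.7, 5.0]
width: 0.004
gripper_force: 2.2
```

```bash
python3 -m inch '0 0 0.001 0 0;0 0 0.001 0 0'; python3 -m inch '0 0 0.001 0 0;0 0 0.001 0 0'
```

```text
clock: 22.3
position: [0.5204, 0.2182, 0.2393]
ee_rot: [-0.165, 3.136, 0.0]
force: [1.3, 0.1, 7.3]
width: 0.006
gripper_force: 3.4
clock: 22.5
position: [0.5204, 0.2182, 0.2391]
ee_rot: [-0.165, 3.136, 0.0]
force: [-1.0, -1.1, 17.1]
width: 0.007
gripper_force: 8.2
```

The button bottomed out: force jumped to 17 N with no further travel. Retract and check the gauge tray numerically.

```bash
python3 -m inch '0 0 -0.02 0 0;0 0 -0.06 0 0;0 0 -0.1 0 0;0 0 -0.12 0 0'; python3 -m inch '-0.03 -0.05 0 0 0;-0.06 -0.1 0 0 0;-0.08 -0.11 0 0 0;-0.08 -0.11 0 0 0;-0.08 -0.11 0 0 0'; python3 -c "
from h import *
for z in(.060,.082): bolts('short_a',z)
bolts('long_c',.086)"
```

```text
clock: 22.9
position: [0.52, 0.2182, 0.3605]
ee_rot: [-0.165, 3.136, 0.001]
force: [-0.3, 0.2, 0.0]
width: 0.005
gripper_force: 0.0
clock: 23.4
position: [0.611, 0.1164, 0.3567]
ee_rot: [0.162, -3.135, 0.0]
force: [-0.6, 0.8, 0.4]
width: 0.006
gripper_force: 0.0
short_a 0.74 [120. 281.] mid [0.5309 0.109  0.06  ] size [73.8 26.9] yaw 6.1 | tool shift [ 0.0792 -0.0004  0.2972] roll -0.001
short_a 0.66 [ 96. 265.] mid [0.5083 0.0956 0.06  ] size [1.6 3.5] yaw 96.0 | tool shift [ 0.1031 -0.0113  0.2973] roll -1.571
short_a 0.66 [120. 277.] mid [0.5319 0.1081 0.082 ] size [67.4 24. ] yaw 6.8 | tool shift [ 0.0785 -0.0021  0.2757] roll -0.012
short_a 0.45 [129. 267.] mid [0.5406 0.1013 0.082 ] size [ 5.6 29.6] yaw 175.2 | tool shift [ 0.0706 -0.0098  0.2757] roll 0.192
long_c 0.92 [121. 127.] mid [ 0.5462 -0.0135  0.086 ] size [92.2 25.6] yaw 5.9 | tool shift [ 0.0778 -0.1242  0.272 ] roll 0.004
```

```bash
python3 -c "
from cell import arm
print(arm.sign_off())"
```

```text
the job is handed in; nothing more can be done
None
```

Job handed in after about 23 s: both short bolts went through the slot into the covered tray (one resting level on the other, centre about 37 mm up), the long bolt lies flat in the open tray, and the button was pressed to its stop (17 N) and released; its return was not separately checked, sign-off gave no verdict, and I viewed 12 pictures against the limit of 10.

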